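# Latch the support strut into the gearbox stand

### The job

Fit the loose steel support strut into the blue gearbox holding stand: slide its black nose along the rail into the square sleeve, squeeze its two brass spring buttons flush so that they pass inside the sleeve, and push the strut fully home until both buttons pop out through the holes in the sleeve's sides. Then let go, leaving the gears, bearing race and shift fork where they are.

Things in the scene. Friction and masses are not known exactly. Their poses are not given: they have to be found in the camera images.
- strut: Support strut: loose level steel bar, 28 x 28 mm, about 0.45 kg. Origin: centre of its underside at the middle of the brass buttons; x along the bar to the nose, z up. Bar x = -150 to +50 mm, then a 10 mm tapered black nose (tip +60). Dark collar at x = -56 to -50 mm: 44 mm wide, 12 to 36 mm above the underside. Round rubber pad, 36 mm diameter, top at 52 mm, at x = -132 mm.
- strut_latch (a point): Point on the bar's axis (14 mm above its underside) at the middle of the two buttons; axes as the strut's.
- strut_grip (a point): Point on the bar's axis 85 mm behind strut_latch (x = -85 mm), between collar and pad, where the plain 28 mm wide bar is free to be gripped across; axes as the strut's.
- button_left (a joint): Brass spring button on the strut's +y side, 28 mm along the bar, 8 to 20 mm above the underside, standing 10 mm out of it. Value: m pressed in, 0 out, 0.010 flush (about 2 N to start, 5 N flush). Square ended: it stops at the sleeve mouth unless pressed, also by its rear half alone; once its front is inside, the sleeve keeps it 5 to 10 mm pressed.
- button_right (a joint): The same button on the strut's -y side; 48 mm over both buttons when out.
- stand: Blue stand fixed to the bench, base plate 90 mm wide, 12 mm thick. Origin on the bench under the sleeve mouth; x: direction of pushing in. Sleeve x = 0 to 95 mm, inside 31 x 31 mm, walls 5 mm, inner floor 60 mm and top 96 mm above the bench. A 22 mm wide rail level with the floor leads to the mouth from x = -100 mm, sides free. Pillar 52 mm diameter, 120 mm high at x = 150 mm.
- sleeve_mouth (a point): Centre of the sleeve mouth for a strut resting on its floor: 74 mm above the bench, at stand x = 0; axes as the stand's. The strut's axis goes here.
- sleeve_holes (a point): Point midway between the two side holes (33 mm long, 20 mm high), 50 mm inside the mouth, 74 mm above the bench; strut_latch must come here, with the collar against the mouth.
- gear_big: Steel gear lying flat, 110 mm diameter, origin centre of its underside; bystander.
- gear_small: Steel gear lying flat, 68 mm diameter, 36 mm high, origin centre of its underside; bystander.
- gear_dark: Dark gear lying flat, 84 mm diameter, origin centre of its underside; bystander.
- bearing_race: Steel ring, 72 mm diameter, 16 mm high, origin centre of its underside; bystander.
- shift_fork: Aluminium shift fork lying flat, 120 mm long, origin near its middle on the underside; bystander.
Things that resemble listed ones, but are neither listed nor needed, are in the scene too. What is shaped like the strut but purple is not meant.

How it is judged:
On the way, in this order (a step that is already met when the one before it is completed fails the run):
1. the strut's nose is in the sleeve, buttons still outside the mouth (x of strut_latch in the frame of sleeve_mouth between -0.045 and -0.01 m and distance between strut_latch and sleeve_mouth below 0.046 m and angle between the x axis of strut and the x axis of stand, either way round below 0.08 rad), for 0.1 s.
2. both buttons are pressed in and held inside the sleeve (x of strut_latch in the frame of sleeve_mouth between -0.008 and 0.045 m and value of joint each of button_left, button_right above 0.004 m), for 0.1 s.
At the end, for the whole second after the job is handed in: The strut is home in the sleeve (strut_latch within 5 mm of sleeve_holes, bar within 0.06 rad of the sleeve's line), both buttons out through the side holes (each pressed less than 3 mm), strut at rest (distance between strut_latch and sleeve_holes below 0.005 m and angle between the x axis of strut and the x axis of stand, either way round below 0.06 rad and value of joint each of button_left, button_right below 0.003 m and linear speed of strut below 0.01 m/s); the robot touches nothing.
It fails at once if a gear, the bearing race or the shift fork is shifted more than 30 mm (distance of any of gear_big, gear_small, gear_dark, bearing_race, shift_fork from where it was at the start of the episode above 0.03 m).
It also fails if it takes over 58 s, if anything falls off the work surface, if the arm or the gripper's body presses on something with over 40 N, if the wrist force passes 120 N, or if a joint passes its speed limit or range.

### The arm

A 7-joint arm with a two-finger parallel gripper is mounted at the origin on the work surface. World frame = base frame: x ahead of the robot, y to its left, z up, the work surface at z = 0. Lengths are in m, angles in rad, forces in N, time in s.
With the tool pointing down it reaches from about 0.35 to 0.9 m from the base axis. Payload 19.9 kg.
Tool frame: the origin (TCP) lies between the finger pads; the fingertips stand 19 mm ahead of it and the grasp point (between the pads) is the TCP; z points along the fingers, y is the direction in which the jaws open and shut (so a half turn about z gives the same grasp; the last joint's range is limited). The gripper opens to 94 mm and grips with 3 to 60 N. Pads are 16 mm wide; open, the fingers measure 119 mm over their backs; the gripper's body (75 mm by 177 mm) begins 78 mm behind the grasp point.
Start: joints at [1.214, 0.417, -0.01, 1.614, 0.005, 1.111, -0.053], TCP at [0.194, -0.594, 0.224] pointing down, gripper open.
Joint ranges: [-2.81, 2.81], [-0.39, 2.02], [-1.27, 1.25], [0.06, 2.57], [-1.19, 4.33], [0.19, 2], [-2.82, 2.82]. Speed limits (rad/s): [1.89, 1.89, 2.39, 2.39, 3.01, 3.01, 3.01].

### API

Orientations are given as a 3x3 rotation matrix whose columns are the frame's x, y, z axes.
In Python, from rig import robot gives the robot as it stands. Calls block until the motion is done:
- robot.move_ptp(position, orientation): joint-space move of the TCP to a pose.
- robot.move_linear(position, velocity=0.15, frame=None, threshold=None): straight line of the TCP; frame=None keeps the orientation; velocity is the mean speed in m/s. With threshold (N) it stops when the force on the tool has changed by that much, and returns True; else False.
- robot.goto_joints(angles): joint-space move.
- robot.gripper_to(opening): finger opening in m; the grip force is fixed at half the most; returns when the fingers have stopped.
- robot.pause(seconds).
- robot.ik(position, orientation): joint angles nearest the present ones, or None.
- robot.get_state(): the state.
- robot.grab_frame(name): name is "scene" or "top" or "wrist"; returns the picture (384x512x3 uint8, red, green, blue); there is no depth.
- robot.camera_info(name): a dict with "fx", "fy", "cx", "cy" (pixels), "rvec" (rotation vector, rad) and "tvec" (3), from world to camera coordinates, as OpenCV has them. Camera axes: x right, y down, z forward; pixel columns grow to the right and rows downward; lengths in m; the calibration is good to about 2 mm. A picture is of the moment at which its call begins: read the wrist's pose just before it. camera_info takes no time and is no camera call; for the wrist camera it gives the pose at the moment of the call.
A pose or a line that the arm cannot do raises robot.PlanningError and nothing moves.
- robot.sign_off(): hands the job in, once; it reports no verdict.
The state is a dict: "time": time; "qpos": joint angles; "joint_vel": joint speeds; "effort": joint torques, N m; "ee_pos": TCP position; "tool_rot": TCP orientation; "force": force on the tool from outside, world axes, zero at the start; "moment": the same for the moment, N m; "opening": finger opening in m.
Only numpy, scipy, OpenCV 4.12 (cv2) and the standard library are available. Lean on these libraries where they do the work, as an engineer would, in place of code of your own. Each camera call takes 0.05 s, during which the arm holds its last target.

## Working session

There is one attempt and no reset: what is moved stays moved. The work goes in short steps, each a Python script; the robot and the scene stay as the last script left them, time stands still between calls to the robot, and variables do not carry over. Pictures are saved under pics/ and viewed, and the job is handed in when it is done.

```bash
ls; mkdir -p pics
python3 - <<'E'
from rig import robot
import cv2
for n in ["scene","top","wrist"]:
    im=robot.grab_frame(n); cv2.imwrite(f"pics/{n}0.png",im[:,:,::-1])
    print(n,robot.camera_info(n))
s=robot.get_state();print(s)
E
```

```text
pics
scene {'fx': 494.84786593335883, 'fy': 494.84786593335883, 'cx': 252.4978679161296, 'cy': 194.21497829330383, 'rvec': array([ 2.38066604,  0.81806691, -0.25483832]), 'tvec': array([-0.48346128, -0.21182855,  1.71799961])}
top {'fx': 401.0128759794667, 'fy': 401.0128759794667, 'cx': 250.74223580156155, 'cy': 196.8963231948075, 'rvec': array([ 2.18975302, -2.15145644,  0.13440126]), 'tvec': array([0.02235337, 0.58326362, 1.2895055 ])}
wrist {'fx': 332.4201946450142, 'fy': 332.4201946450142, 'cx': 253.59034339835176, 'cy': 190.1488204165025, 'rvec': array([-2.34711738,  1.70117426,  0.24772789]), 'tvec': array([-0.62408238, -0.02957677,  0.39410069])}
{'time': 0.15, 'qpos': array([ 1.21451671,  0.41784154, -0.01029145,  1.61401158,  0.00470085,
        1.1106865 , -0.05298827]), 'joint_vel': array([-0.00015913, -0.00347703, -0.00164077, -0.00200603,  0.00048953,
        0.00080112,  0.00030715]), 'effort': array([-8.87178667e-04, -8.51538491e+01,  6.38163686e-01, -4.26139534e+01,
       -4.89133573e-02,  1.71616569e-02,  5.11505931e-06]), 'ee_pos': array([ 0.19341095, -0.59404844,  0.22397633]), 'tool_rot': array([[ 9.50861796e-01,  3.09615427e-01, -3.63538267e-04],
       [ 3.09615629e-01, -9.50861421e-01,  8.49059352e-04],
       [-8.27926389e-05, -9.19895230e-04, -9.99999573e-01]]), 'force': array([ 0.00964151,  0.17630548, -1.39670406]), 'moment': array([ 0.00357333,  0.06321058, -0.00903179]), 'opening': 0.094120703980969}
```

View pics/top0.png

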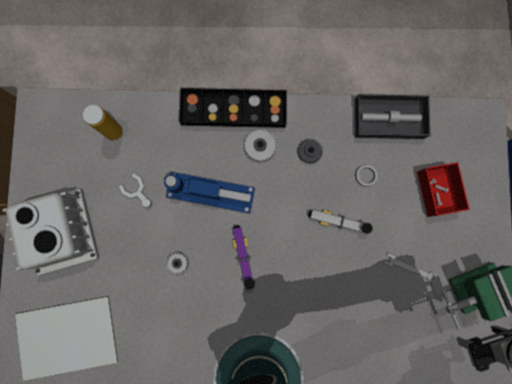

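View pics/scene0.png

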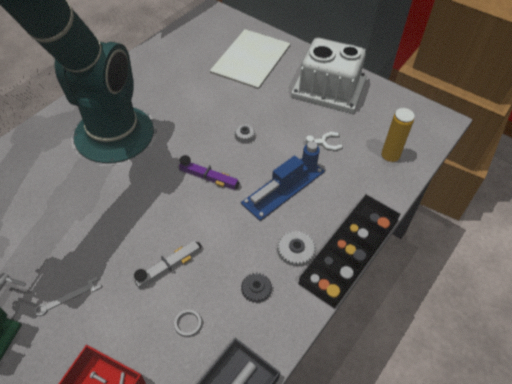

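The top view shows the steel strut with its nose at about (311,213) and its pad at (367,228). The blue stand has its pillar at (173,181) and its rail end near (250,195). The purple decoy is at (243,255). I'll zoom in next to measure.

```bash
cat > h.py <<'E'
import numpy as np, cv2
from rig import robot
class Cam:
    def __init__(s,n):
        c=robot.camera_info(n); s.K=np.array([[c['fx'],0,c['cx']],[0,c['fy'],c['cy']],[0,0,1]])
        s.rv=c['rvec'];s.t=np.array(c['tvec']);s.R=cv2.Rodrigues(s.rv)[0]
        s.C=-s.R.T@s.t
    def ray(s,p): 
        d=s.R.T@np.linalg.inv(s.K)@np.array([p[0],p[1],1.]); return d/np.linalg.norm(d)
    def plane(s,p,z):
        d=s.ray(p); return s.C+d*(z-s.C[2])/d[2]
    def proj(s,X): return cv2.projectPoints(np.atleast_2d(np.float64(X)),s.rv,s.t,s.K,None)[0][:,0]
def tri(c1,p1,c2,p2):
    d1,d2=c1.ray(p1),c2.ray(p2)
    a=np.linalg.lstsq(np.c_[d1,-d2],c2.C-c1.C,rcond=None)[0]
    A,B=c1.C+d1*a[0],c2.C+d2*a[1]; return (A+B)/2,np.linalg.norm(A-B)
E
python3 - <<'E'
import cv2
t=cv2.imread('pics/top0.png');s=cv2.imread('pics/scene0.png');w=cv2.imread('pics/wrist0.png')
a=cv2.resize(t[160:250,150:390],None,fx=3.3,fy=3.3,interpolation=cv2.INTER_CUBIC);cv2.imwrite('pics/tz.png',a)
cv2.imwrite('pics/sz.png',cv2.resize(s[125:300,125:335],None,fx=3.3,fy=3.3,interpolation=cv2.INTER_CUBIC))
E
```

```text
(no output)
```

View pics/tz.png

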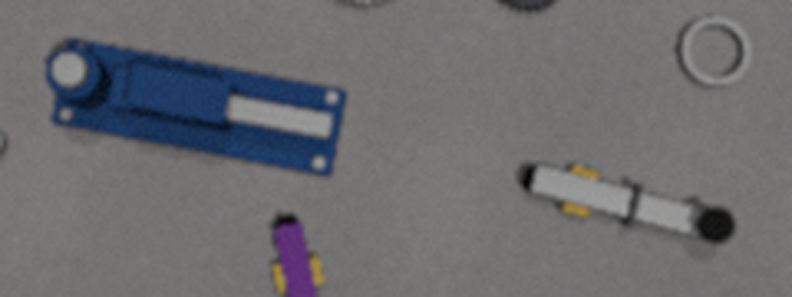

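View pics/sz.png

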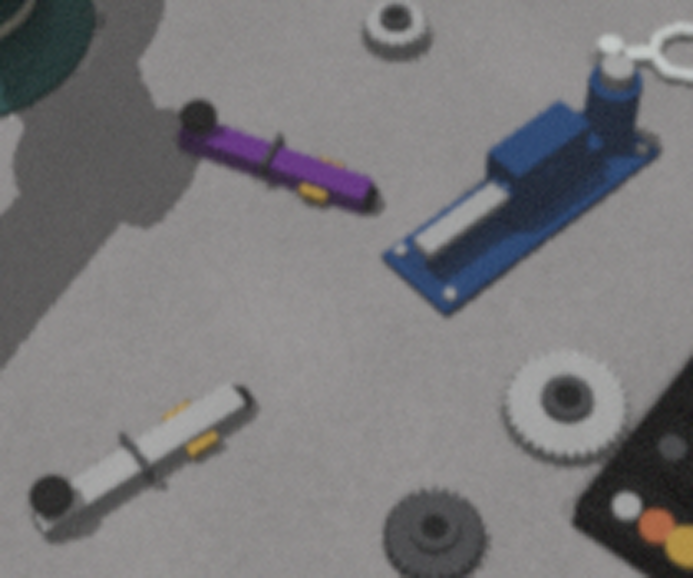

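View pics/wrist0.png

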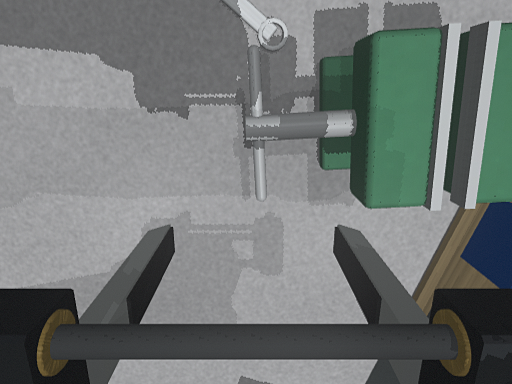

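Run:
```python
from h import *
t=Cam('top');s=Cam('scene')
f=lambda x,y:(150+(x+.5)/3.3-.5,160+(y+.5)/3.3-.5)
g=lambda x,y:(125+(x+.5)/3.3-.5,125+(y+.5)/3.3-.5)
print('C',t.C,s.C)
print('rail mouth/outer@60',t.plane(f(228,107),.06),t.plane(f(332,124),.06))
print('pillar tri',tri(t,f(69,69),s,g(619,68)))
print('pad tri',tri(t,f(715,224),s,g(52,496)))
print('rail end tri',tri(t,f(332,124),s,g(427,246)), 'nose@28',t.plane(f(533,180),.028),'pad@52',t.plane(f(715,224),.052))
print('btnL,R@20',t.plane(f(576,209),.02),t.plane(f(585,172),.02))
```

```text
C [0.43684369 0.04871453 1.34547949] [ 1.10256815 -0.66387298  1.25448991]
rail mouth/outer@60 [0.5934186  0.13647579 0.06      ] [0.57857336 0.03452642 0.06      ]
pillar tri (array([0.62149589, 0.28393914, 0.11587012]), np.float64(0.004733451330336642))
pad tri (array([ 0.48917039, -0.34305702,  0.045667  ]), np.float64(0.0030126862010950097))
rail end tri (array([0.58146614, 0.03739272, 0.06254677]), np.float64(0.008491557764652236)) nose@28 [ 0.52951912 -0.16759096  0.028     ] pad@52 [ 0.48786204 -0.34225057  0.052     ]
btnL,R@20 [ 0.50171505 -0.21213909  0.02      ] [ 0.53907963 -0.22134546  0.02      ]
```

```bash
cat >> h.py <<'E'
def rot(yaw):  # tool x along yaw, z down
    c,s=np.cos(yaw),np.sin(yaw); return np.array([[c,s,0],[s,-c,0],[0,0,-1.]])
E
python3 - <<'E'
from h import *
w=Cam('wrist');S=robot.get_state()
print(S['tool_rot'].T@(w.C-S['ee_pos']), S['tool_rot'].T@w.R.T)
for yaw in (76.6,76.6-180,79.5,79.5-180):
  y=np.radians(yaw)
  for p in ([.51,-.247,.021],[.6,.135,.3],[.6,.1,.08],[.51,-.247,.3]):
    q=robot.ik(p,rot(y)); print(yaw,p,None if q is None else q.round(2))
E
```

```text
[ 0.08449145 -0.00056366 -0.16170897] [[ 1.52305879e-03 -9.58869309e-01 -2.83843845e-01]
 [ 9.99998839e-01  1.47260204e-03  3.91145092e-04]
 [ 4.29320008e-05 -2.83844112e-01  9.58870439e-01]]
76.6 [0.51, -0.247, 0.021] [ 0.7   0.62 -0.38  1.88  0.34  0.7  -0.12]
76.6 [0.6, 0.135, 0.3] [ 0.37  0.48 -0.9   1.53  0.38  1.32 -0.8 ]
76.6 [0.6, 0.1, 0.08] [ 0.28  0.66 -0.68  1.75  0.51  0.92 -0.85]
76.6 [0.51, -0.247, 0.3] [ 0.74  0.28 -0.42  1.66  0.12  1.23  0.06]
-103.4 [0.51, -0.247, 0.021] [ 0.22  0.6   0.22  1.9  -0.2   0.66 -2.81]
-103.4 [0.6, 0.135, 0.3] [ 0.47  0.55 -1.08  1.52  0.49  1.37  2.26]
-103.4 [0.6, 0.1, 0.08] [ 0.53  0.85 -1.09  1.74  0.85  1.1   2.06]
-103.4 [0.51, -0.247, 0.3] [-0.42  0.41  1.09  1.69 -0.38  1.27 -2.63]
79.5 [0.51, -0.247, 0.021] [ 0.7   0.62 -0.39  1.88  0.35  0.7  -0.08]
79.5 [0.6, 0.135, 0.3] [ 0.37  0.47 -0.9   1.53  0.38  1.32 -0.75]
79.5 [0.6, 0.1, 0.08] [ 0.28  0.66 -0.68  1.75  0.51  0.92 -0.8 ]
79.5 [0.51, -0.247, 0.3] [ 0.74  0.28 -0.42  1.66  0.12  1.23  0.11]
-100.5 [0.51, -0.247, 0.021] [ 0.23  0.6   0.21  1.9  -0.19  0.66 -2.77]
-100.5 [0.6, 0.135, 0.3] [ 0.47  0.55 -1.08  1.52  0.49  1.37  2.31]
-100.5 [0.6, 0.1, 0.08] [ 0.53  0.85 -1.09  1.74  0.85  1.1   2.11]
-100.5 [0.51, -0.247, 0.3] [-0.42  0.41  1.09  1.69 -0.38  1.27 -2.58]
```

Run:
```python
from h import *
def shot(c,yaw,z,n):
    y=np.radians(yaw);d=np.array([np.cos(y),np.sin(y)])
    robot.move_ptp([*(c-0.03*d),z],rot(y)); robot.pause(.3)
    k=Cam('wrist'); im=robot.grab_frame('wrist'); cv2.imwrite(f'pics/{n}.png',im[:,:,::-1])
    np.savez(f'{n}.npz',R=k.R,t=k.t,K=k.K); print(robot.get_state()['time'])
shot(np.array([.593,.1365]),79.5,.30,'wst')
shot(np.array([.507,-.258]),76.6,.25,'wstrut')
```

```text
3.3417
5.2
```

View pics/wst.png

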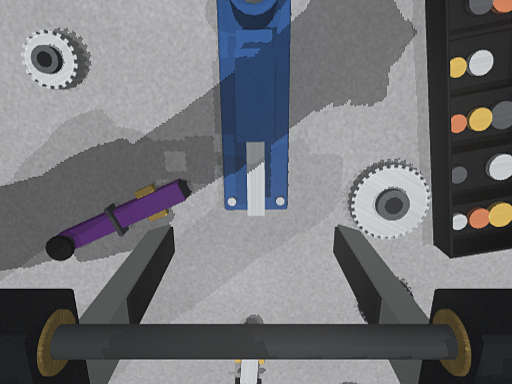

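View pics/wstrut.png

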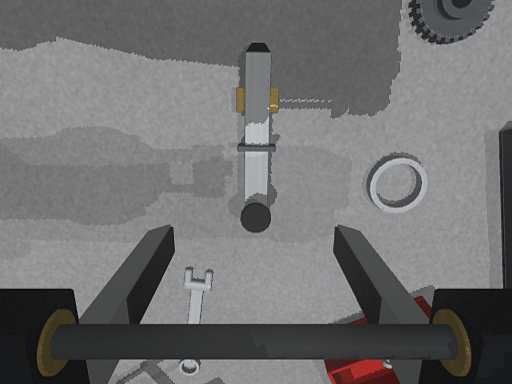

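The stand view has the rail at columns 247–264, with its end at row 215 and the mouth at row 142. The strut view shows it nearly vertical at column 257: nose tip at row 43, buttons at row 100, pad at (256,217). Next I'll extract the edges.

Run:
```python
import cv2,numpy as np
a=cv2.imread('pics/wst.png');b=cv2.imread('pics/wstrut.png')
cv2.imwrite('pics/wstz.png',cv2.resize(a[0:225,205:305],None,fx=2.6,fy=2.6,interpolation=cv2.INTER_NEAREST))
cv2.imwrite('pics/wstrz.png',cv2.resize(b[35:240,225:290],None,fx=2.8,fy=2.8,interpolation=cv2.INTER_NEAREST))
g=a.astype(int); sat=g[:,:,0]-g[:,:,2]
for r in (20,40,60,80,100,120,135,150,165,180,195,205): print(r,[int(v) for v in sat[r,210:300]])if r in(100,180) else None
for r in range(20,210,10):
    m=np.where(sat[r,205:305]>25)[0]+205; n=np.where(sat[r,240:275]<=15)[0]+240
    print(r,m.min(),m.max(),(n.min(),n.max()) if len(n) else None)
print([ (r,int(sat[r,256])) for r in range(130,150)])
```

```text
100 [1, 3, 3, 4, 1, 3, 2, 3, 2, -1, 12, 41, 46, 44, 45, 44, 45, 44, 46, 45, 46, 44, 45, 46, 45, 52, 60, 60, 59, 59, 60, 58, 60, 58, 59, 58, 59, 62, 61, 62, 59, 60, 61, 59, 59, 61, 62, 59, 61, 58, 61, 60, 58, 61, 60, 61, 60, 62, 61, 62, 61, 60, 60, 62, 56, 46, 59, 58, 56, 56, 57, 57, 57, 57, 57, 59, 42, 55, 56, 6, 1, 3, 2, 2, 2, 2, 3, 2, 2, 2]
180 [2, 3, 3, 2, 3, 3, 4, 2, 3, 4, 4, 1, 0, -1, 73, 89, 85, 85, 84, 85, 84, 84, 84, 84, 84, 85, 70, 69, 73, 71, 72, 72, 73, 71, 71, 74, 83, -3, 4, 6, 7, 7, 6, 7, 8, 8, 7, 7, 7, 8, 5, 6, 7, 4, 16, 36, 45, 43, 43, 39, 34, 81, 79, 77, 77, 77, 77, 77, 77, 77, 77, 77, 77, 77, 75, 80, 70, 39, -3, 0, 3, 4, 4, 4, 4, 2, 2, 3, 4, 3]
20 217 289 None
30 218 289 None
40 218 289 None
50 219 289 None
60 219 289 None
70 219 289 None
80 220 288 None
90 220 288 None
100 221 288 None
110 221 288 None
120 222 288 None
130 222 288 None
140 222 287 None
150 223 287 (np.int64(247), np.int64(263))
160 223 287 (np.int64(247), np.int64(263))
170 224 287 (np.int64(247), np.int64(264))
180 224 287 (np.int64(247), np.int64(263))
190 224 287 (np.int64(248), np.int64(264))
200 225 286 (np.int64(248), np.int64(263))
[(130, 58), (131, 57), (132, 57), (133, 57), (134, 56), (135, 55), (136, 56), (137, 58), (138, 56), (139, 56), (140, 60), (141, 45), (142, 18), (143, 2), (144, 5), (145, 6), (146, 5), (147, 7), (148, 5), (149, 5)]
```

View pics/wstz.png

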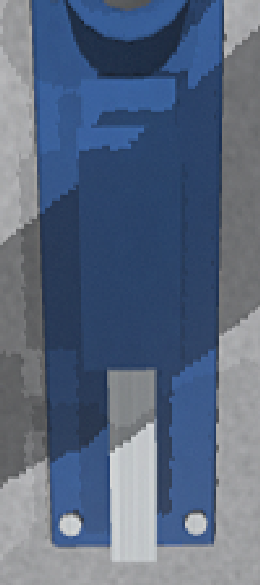

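View pics/wstrz.png

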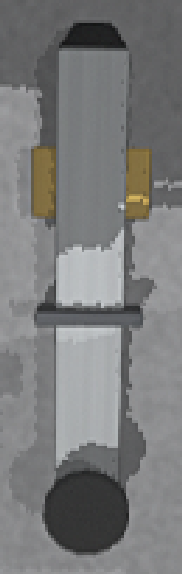

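```bash
cat >> h.py <<'E'
class SCam(Cam):
    def __init__(s,n):
        z=np.load(n+'.npz');s.K,s.R,s.t=z['K'],z['R'],z['t'];s.rv=cv2.Rodrigues(s.R)[0];s.C=-s.R.T@s.t
E
python3 - <<'E'
from h import *
k=SCam('wst'); a=cv2.imread('pics/wst.png').astype(int); sat=a[:,:,0]-a[:,:,2]
P=lambda u,v,z:k.plane((u,v),z)[:2]
L=[];R=[];rl=[];rr=[]
for r in range(20,201,5):
    m=np.where(sat[r,205:305]>25)[0]+205
    L.append(P(m.min()-.5,r,.012));R.append(P(m.max()+.5,r,.012))
for r in range(150,206,3):
    n=np.where(sat[r,240:275]<=17)[0]+240
    rl.append(P(n.min()-.5,r,.06));rr.append(P(n.max()+.5,r,.06))
def fit(p):
    p=np.float32(p);v=cv2.fitLine(p,cv2.DIST_HUBER,0,.01,.01)[:,0]
    if v[1]<0:v[:2]*=-1
    return v
for n,p in (('L',L),('R',R),('rl',rl),('rr',rr)):
    v=fit(p);x=v[2]+v[0]/v[1]*(0.1365-v[3]);print(n,'yaw',np.degrees(np.arctan2(v[1],v[0])),'x at y=.1365',x)
print('mouth top edge @96', P(237.3,141.5,.096),P(275.8,141.5,.096))
print('sleeve far', P(235,48.5,.096),P(235,30,.096))
print('rail end@60',P(248-.5,215.5,.06),P(264,215.5,.06))
k=SCam('wstrut');b=cv2.imread('pics/wstrut.png').astype(int)
g=b.sum(2)//3
for r in (60,75,90,125,135,160,180,190): print(r,g[r,238:282].tolist())
gold=((b[:,:,2]-b[:,:,0])>40)&(np.arange(512)[None]>225)&(np.arange(512)[None]<290)&(np.arange(384)[:,None]<150)
ys,xs=np.where(gold); print('gold',xs.min(),xs.max(),ys.min(),ys.max())
l=xs<257; print(ys[l].min(),ys[l].max(),xs[l].max(),ys[~l].min(),ys[~l].max(),xs[~l].min())
d=(g<70).astype(np.uint8); d[:195]=0;d[240:]=0;d[:,:235]=0;d[:,280:]=0
c=max(cv2.findContours(d,0,2)[0],key=cv2.contourArea);print('pad',cv2.minEnclosingCircle(c))
dn=(g<50);dn[60:]=0;dn[:,:240]=0;dn[:,275:]=0;ys,xs=np.where(dn);print('nose',xs.min(),xs.max(),ys.min(),ys.max())
E
```

```text
L yaw 80.328285 x at y=.1365 0.5504797
R yaw 80.36608 x at y=.1365 0.6411656
rl yaw 80.53962 x at y=.1365 0.58493346
rr yaw 81.01604 x at y=.1365 0.6060701
mouth top edge @96 [0.57682953 0.14107174] [0.61846571 0.13340548]
sleeve far [0.59296549 0.23439411] [0.59634793 0.25126058]
rail end@60 [0.56853413 0.04035578] [0.58945727 0.03650133]
60 [80, 80, 83, 87, 84, 81, 80, 86, 126, 125, 126, 123, 121, 121, 119, 119, 122, 125, 125, 122, 124, 122, 120, 122, 123, 120, 122, 124, 122, 122, 123, 127, 117, 84, 96, 99, 97, 96, 98, 100, 99, 99, 99, 98]
75 [135, 79, 77, 80, 83, 81, 80, 99, 128, 126, 125, 121, 122, 122, 120, 121, 125, 125, 123, 124, 124, 121, 122, 122, 123, 120, 122, 122, 122, 122, 123, 125, 84, 85, 98, 98, 98, 99, 97, 97, 96, 99, 99, 98]
90 [101, 101, 103, 103, 102, 86, 82, 104, 126, 126, 122, 122, 121, 122, 123, 123, 127, 126, 124, 125, 122, 122, 124, 124, 123, 122, 123, 122, 122, 124, 126, 113, 87, 100, 102, 103, 102, 102, 102, 107, 85, 96, 96, 97]
125 [129, 128, 129, 131, 136, 139, 113, 100, 150, 148, 140, 184, 189, 188, 188, 192, 195, 192, 189, 186, 186, 187, 190, 191, 189, 
[... 398 characters left out ...]
, 172, 171, 171, 175, 175, 174, 175, 172, 169, 170, 171, 159, 169, 88, 88, 85, 140, 138, 136, 134, 133, 133, 137, 140, 142, 144, 146]
180 [121, 122, 123, 125, 129, 129, 109, 169, 174, 176, 172, 172, 172, 172, 172, 173, 170, 170, 171, 174, 175, 173, 174, 174, 170, 169, 170, 172, 180, 143, 90, 88, 85, 123, 142, 144, 142, 140, 138, 137, 137, 139, 139, 138]
190 [121, 118, 120, 121, 122, 117, 103, 175, 176, 176, 172, 171, 171, 171, 171, 171, 170, 169, 170, 172, 174, 173, 173, 171, 168, 169, 171, 172, 178, 102, 90, 93, 94, 93, 95, 93, 90, 86, 147, 147, 144, 146, 146, 148]
gold 237 278 88 112
88 111 244 88 112 270
pad ((255.26589965820312, 216.83587646484375), 15.311324119567871)
nose 246 269 43 51
```

Run:
```python
from h import *
a=cv2.imread('pics/wst.png').astype(int); sat=a[:,:,0]-a[:,:,2]
k=SCam('wst');P=lambda u,v,z:k.plane((u,v),z)[:2]
y=np.radians(80.4);u=np.array([np.cos(y),np.sin(y)]);n=np.array([-u[1],u[0]]);M=np.array([.5958,.1372])
for r in (60,75,90,100,110,120,130,136):
    row=a[r,225:285].sum(1); g=np.abs(np.diff(row)); i=np.argsort(g)[-8:]; 
    print(r,[(225.5+j,int(row[j+1]-row[j])) for j in sorted(i)])
for l,rr,v in ((234.7,274.5,100),):
    for p in (P(l,v,.096),P(rr,v,.096)): print('sleeve edge',(p-M)@n)
k=SCam('wstrut')
y=np.radians(76.6);d=np.array([np.cos(y),np.sin(y)]);m=np.array([-d[1],d[0]]);O=np.array([.518,-.214])
q=lambda nm,uv,z:print(nm,((P(*uv,z)-O)@d).round(4),((P(*uv,z)-O)@m).round(4))
for r,l,rr in((60,245.5,270.4),(75,245.2,269.6),(90,245.0,269),(135,244.6,268.3),(160,244.6,267.5),(180,244.6,267),(190,244.5,266.6)):
    q(f'edge{r}',(l,r),.028);q('   ',(rr,r),.028)
q('gold L',(236.5,100),.02);q('gold R',(278.5,100),.02);q('gold f',(257,87.5),.02);q('gold b',(257,112.5),.02)
q('pad',(255.6,216.8),.052);q('nose tip',(258,43-.5),.02)
```

```text
60 [(np.float64(225.5), -10), (np.float64(226.5), 9), (np.float64(229.5), 8), (np.float64(233.5), 16), (np.float64(234.5), -73), (np.float64(258.5), -10), (np.float64(272.5), -10), (np.float64(273.5), 9)]
75 [(np.float64(226.5), 9), (np.float64(227.5), -113), (np.float64(228.5), -14), (np.float64(234.5), 35), (np.float64(273.5), -15), (np.float64(274.5), -18), (np.float64(275.5), 18), (np.float64(276.5), 8)]
90 [(np.float64(234.5), 27), (np.float64(235.5), 14), (np.float64(236.5), -7), (np.float64(249.5), 6), (np.float64(267.5), 6), (np.float64(273.5), -14), (np.float64(274.5), -23), (np.float64(275.5), 31)]
100 [(np.float64(234.5), 15), (np.float64(235.5), 18), (np.float64(254.5), -9), (np.float64(261.5), 12), (np.float64(273.5), -21), (np.float64(274.5), -10), (np.float64(275.5), 15), (np.float64(278.5), -9)]
110 [(np.float64(234.5), -20), (np.float64(235.5), 55), (np.float64(236.5), -13), (np.float64(250.5), 8), (np.float64(262.5), -10), (np.float64(273.5), -14), (np.float64(274.5), -10), (np.float64(275.5), 20)]
120 [(np.float64(235.5), 29), (np.float64(250.5), -8), (np.float64(2
[... 332 characters left out ...]
5.5), 8)]
136 [(np.float64(233.5), -34), (np.float64(235.5), 24), (np.float64(236.5), 18), (np.float64(242.5), -11), (np.float64(260.5), 13), (np.float64(273.5), -13), (np.float64(275.5), 23), (np.float64(281.5), 50)]
sleeve edge 0.020860136496747363
sleeve edge -0.0214023347734292
edge60 0.0423 0.0082
    0.0423 -0.0187
edge75 0.0269 0.0086
    0.027 -0.018
edge90 0.0113 0.0089
    0.0113 -0.0176
edge135 -0.0382 0.0096
    -0.0381 -0.0176
edge160 -0.0673 0.0098
    -0.0673 -0.0171
edge180 -0.0916 0.0099
    -0.0915 -0.0168
edge190 -0.104 0.0101
    -0.104 -0.0165
gold L 0.0004 0.0188
gold R 0.0005 -0.029
gold f 0.014 -0.0044
gold b -0.0134 -0.0046
pad -0.1292 -0.0032
nose tip 0.0607 -0.0053
```

```bash
cat >> h.py <<'E'
Y=np.radians(80.4);U=np.array([np.cos(Y),np.sin(Y)]);N=np.array([-U[1],U[0]]);M=np.array([.5958,.1372])
def st(s,z,l=0): return [*(M+U*s+N*l),z]
def info(tag):
    S=robot.get_state();e=S['ee_pos'];print(tag,'t',round(S['time'],2),'s',((e[:2]-M)@U).round(4),'l',((e[:2]-M)@N).round(4),'z',e[2].round(4),'F',S['force'].round(1),'M',S['moment'].round(2),'op',round(S['opening'],4))
def snap(c,n): cv2.imwrite(f'pics/{n}.png',robot.grab_frame(c)[:,:,::-1])
E
python3 - <<'E'
from h import *
y=np.radians(76.6);d=np.array([np.cos(y),np.sin(y)]);m=np.array([-d[1],d[0]]);O=np.array([.518,-.214])+.0003*d-.0047*m
y2=np.radians(75.8);d2=np.array([np.cos(y2),np.sin(y2)]);G=O-.033*d2
robot.move_ptp([*G,.12],rot(y2))
robot.move_linear([*G,.0225],velocity=.1,threshold=8);info('down')
robot.gripper_to(.02);info('grip')
robot.move_linear([*G,.14],velocity=.15);info('up')
robot.move_ptp(st(-.033-.1,.14),rot(Y));robot.pause(.2);info('over')
snap('wrist','held');snap('scene','held_s')
E
```

```text
down t 6.93 s -0.3922 l 0.0157 z 0.0231 F [-0.5 -1.2  0.1] M [-0.05 -0.11  0.  ] op 0.0941
grip t 7.96 s -0.3922 l 0.0162 z 0.0225 F [-0.7  0.2 -0.4] M [ 0.07  0.21 -0.07] op 0.0274
up t 8.89 s -0.3921 l 0.0166 z 0.1391 F [-0.9 -0.3 -5.4] M [ 0.12 -0.06  0.04] op 0.0281
over t 10.11 s -0.1342 l -0.0002 z 0.1399 F [-0.3  0.3 -4.8] M [ 0.03 -0.1  -0.  ] op 0.0279
```

View pics/held.png

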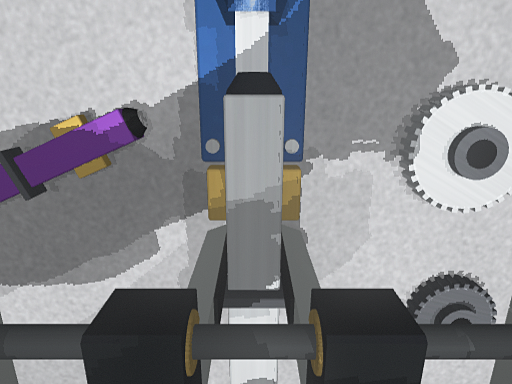

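View pics/held_s.png

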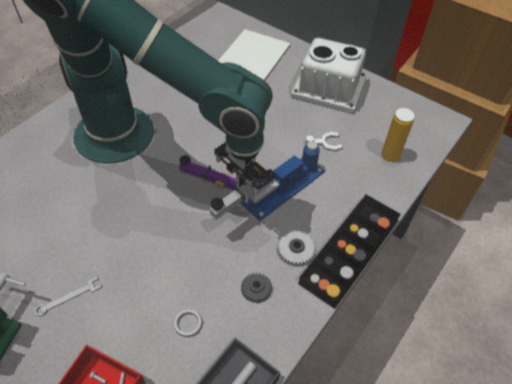

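The strut is held straight: its axis is at column 254, in line with the rail, and its nose is at row 72. I'll lower it onto the rail and slide the nose in.

Run:
```python
from h import *
robot.move_linear(st(-.133,.090),velocity=.12);info('low')
print(robot.move_linear(st(-.133,.081),velocity=.02,threshold=4));info('touch')
z=robot.get_state()['ee_pos'][2]
print(robot.move_linear(st(-.033-.062,z+.0005),velocity=.04,threshold=12));info('pre')
print(robot.move_linear(st(-.033-.024,z+.0005),velocity=.03,threshold=12));info('in');robot.pause(.2)
snap('wrist','in');snap('top','in_t')
```

```text
low t 10.78 s -0.1327 l -0.0001 z 0.0903 F [ 0.2 -0.1 -5.3] M [ 0.05 -0.09 -0.02] op 0.0274
True
touch t 11.22 s -0.1334 l -0.0002 z 0.0814 F [ 2.4 -1.   0.5] M [-0.05 -0.65 -0.1 ] op 0.0278
True
pre t 12.2 s -0.0957 l -0.0004 z 0.0824 F [-1.3 -2.1  6.8] M [-0.3   0.18  0.05] op 0.0278
False
in t 13.65 s -0.0577 l -0.0002 z 0.0823 F [-1.3 -5.2  8.3] M [-1.67  0.21  0.02] op 0.0278
```

View pics/in.png

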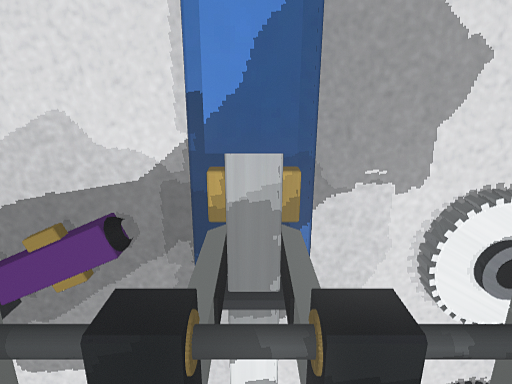

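Nose is in the sleeve (sleeve top edge at row 153, button fronts at row 167). I'll release and measure where the buttons are.

Run:
```python
from h import *
robot.gripper_to(.09);robot.pause(.2);info('open')
k=Cam('wrist');im=robot.grab_frame('wrist');cv2.imwrite('pics/rel.png',im[:,:,::-1]);np.savez('rel.npz',R=k.R,t=k.t,K=k.K)
b=im.astype(int);gold=(b[:,:,0]-b[:,:,2])>50
gold[:, :195]=0;gold[:,315:]=0;gold[240:]=0
n,_,s,_=cv2.connectedComponentsWithStats(gold.astype(np.uint8));
for q in s[1:]:
    if q[4]>50:
        for v in(q[1]-.5,q[1]+q[3]-.5):
            p=k.plane((q[0]+q[2]/2,v),.080)[:2]-M;print(q,'s',p@U,'l',p@N)
```

```text
open t 15.21 s -0.057 l -0.0 z 0.0819 F [ 0.1  0.3 -0. ] M [-0.02 -0.09 -0.02] op 0.0896
[283 171  18  52 882] s -0.01082903109584671 l -0.02042048773642037
[283 171  18  52 882] s -0.039001305165337376 l -0.021371390601337307
[207 172  19  51 887] s -0.011379709698079598 l 0.01765580610025276
[207 172  19  51 887] s -0.03904110919003002 l 0.018519408756219054
```

View pics/rel.png

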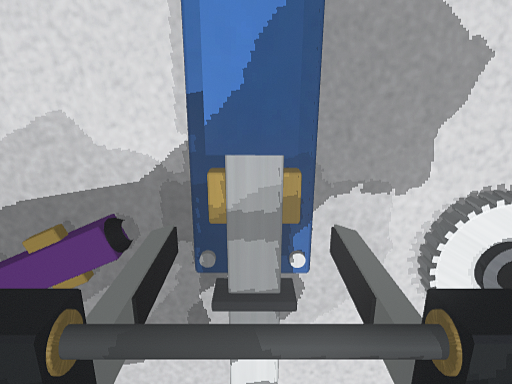

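Run:
```python
from h import *
robot.move_linear(st(-.033,.080),velocity=.08,threshold=10);robot.move_linear(st(-.033,.076),velocity=.03,threshold=6);info('pos')
robot.gripper_to(.02);info('squeeze')
print(robot.move_linear(st(-.0115,.0765),velocity=.03,threshold=15));info('pushed');robot.pause(.15)
snap('wrist','p1');snap('scene','p1s')
```

```text
pos t 15.99 s -0.0334 l 0.0001 z 0.0757 F [-0.   0.2  0.6] M [-0.01 -0.03  0.  ] op 0.0901
squeeze t 16.97 s -0.033 l -0.0 z 0.076 F [-0.6  0.5  0.8] M [-0.07 -0.2   0.07] op 0.028
False
pushed t 17.83 s -0.0116 l 0.0 z 0.0764 F [ 0.2 -0.6 -5.8] M [ 0.23 -0.11 -0.03] op 0.0279
```

View pics/p1.png

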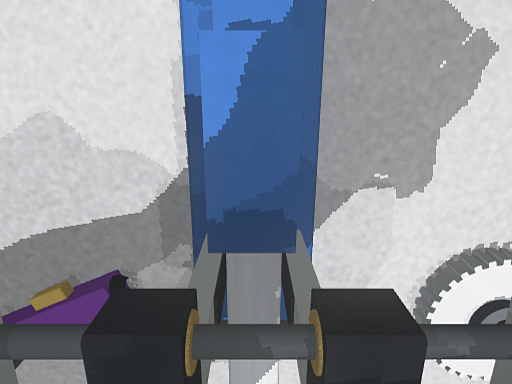

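Opening is 28 mm, so both buttons are flush, and the strut advanced with no contact force. Now I'll release, check, and regrip behind the collar.

Run:
```python
from h import *
robot.move_linear(st(-.0108,.076),velocity=.02,threshold=10);info('a')
robot.gripper_to(.09);robot.pause(.1);info('rel')
robot.move_linear(st(-.0885,.080),velocity=.1,threshold=10);info('back')
snap('wrist','p2')
```

```text
a t 18.33 s -0.0109 l -0.0001 z 0.0761 F [ 0.1 -1.  -4. ] M [-0.28 -0.06  0.05] op 0.0278
rel t 19.49 s -0.0108 l 0.0 z 0.076 F [ 0.1 -0.   1.5] M [-0.02 -0.04 -0.01] op 0.0898
back t 20.42 s -0.0878 l 0.0001 z 0.0801 F [-0.3  0.   0.1] M [-0.08 -0.07 -0.02] op 0.0902
```

View pics/p2.png

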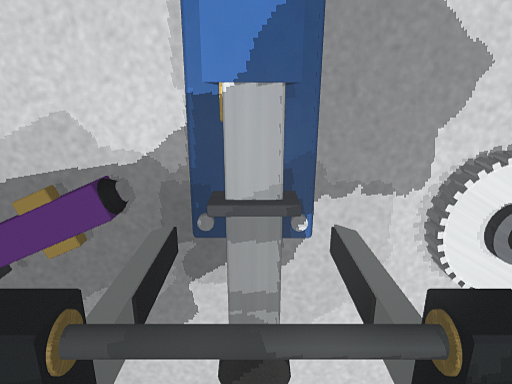

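The front of each button is inside the sleeve. Only a sliver of the left one shows, at (221,100). I'll grip behind the collar and push home.

Run:
```python
from h import *
robot.gripper_to(.02);info('grip')
print(robot.move_linear(st(-.0885+.045,.0805),velocity=.04,threshold=20));info('mid')
print(robot.move_linear(st(-.0885+.059,.0805),velocity=.02,threshold=20));info('end');robot.pause(.2);info('end')
snap('wrist','p3')
```

```text
grip t 21.44 s -0.0885 l -0.0 z 0.08 F [0.2 0.7 0.3] M [-0.09 -0.11  0.02] op 0.0278
False
mid t 22.72 s -0.0442 l 0.0002 z 0.0801 F [-1.6 -5.8 -4.8] M [-1.19  0.26  0.01] op 0.0276
True
end t 23.34 s -0.0338 l 0.0002 z 0.08 F [-0.1 -1.5  5.6] M [-0.19  0.12 -0.05] op 0.0274
end t 23.54 s -0.0338 l 0.0002 z 0.08 F [-1.1 -0.8  5.4] M [-0.25  0.11 -0.01] op 0.0274
```

View pics/p3.png

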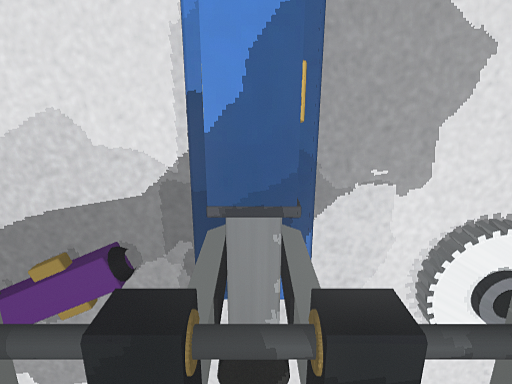

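The right button is out, at (303,90). The left isn't visible from here and may be hidden under the top edge. I'll release, then look from higher up and to the side.

```bash
python3 - <<'E'
from h import *
robot.gripper_to(.09);robot.pause(.1);info('rel')
robot.move_linear(st(-.034,.20),velocity=.2)
# shift to left (+N) to see the left side, above
robot.move_ptp(st(-.06,.22,.09),rot(Y));robot.pause(.2)
k=Cam('wrist');np.savez('vL.npz',R=k.R,t=k.t,K=k.K);snap('wrist','vL')
robot.move_ptp(st(-.06,.22,-.09),rot(Y));robot.pause(.2)
k=Cam('wrist');np.savez('vR.npz',R=k.R,t=k.t,K=k.K);snap('wrist','vR');info('')
E
python3 -c "
import cv2,numpy as np
cv2.imwrite('pics/vv.png',np.hstack([cv2.imread('pics/vL.png')[:,100:500],cv2.imread('pics/vR.png')[:,0:400]]))"
```

```text
rel t 24.75 s -0.0346 l 0.0006 z 0.0792 F [-0.4 -1.   0. ] M [ 0.   -0.08  0.03] op 0.0896
 t 27.22 s -0.0599 l -0.0896 z 0.2207 F [-0.1 -0.3 -0.6] M [-0.05 -0.11 -0.03] op 0.09
```

View pics/vv.png

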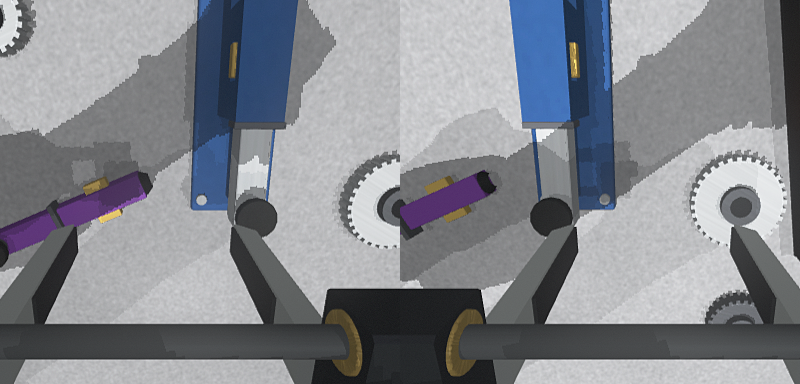

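Run:
```python
from h import *
import numpy as np
a=cv2.imread('pics/vL.png');b=cv2.imread('pics/vR.png')
f=lambda i,x:cv2.resize(i[20:140,x:x+65],None,fx=4.9,fy=4.9,interpolation=cv2.INTER_NEAREST)
cv2.imwrite('pics/vvz.png',np.hstack([f(a,310),f(b,130)]))
for n,i,sg in(('vL',a,1),('vR',b,-1)):
    k=SCam(n);i=i.astype(int);g=((i[:,:,2]-i[:,:,0])>40);g[25:100,:];g[:25]=0;g[100:]=0;g[:,:130]=0;g[:,390:]=0
    _,_,s,_=cv2.connectedComponentsWithStats(g.astype(np.uint8));q=s[1+np.argmax(s[1:,4])]
    print(q)
    for v in(q[1]-.5,q[1]+q[3]-.5):
      for u in(q[0]-.5,q[0]+q[2]-.5):
        p=k.plane((u,v),.08)[:2]-M;print(n,'s',(p@U).round(4),'l@80',(p@N).round(4),'l@68',((k.plane((u,v),.068)[:2]-M)@N).round(4))
```

```text
[331  43   6  35 141]
vL s 0.0641 l@80 0.0246 l@68 0.0221
vL s 0.0641 l@80 0.0196 l@68 0.0169
vL s 0.0364 l@80 0.0228 l@68 0.0201
vL s 0.0364 l@80 0.0176 l@68 0.0148
[169  42  11  36 280]
vR s 0.0645 l@80 -0.0192 l@68 -0.0164
vR s 0.0646 l@80 -0.0284 l@68 -0.026
vR s 0.036 l@80 -0.0172 l@68 -0.0143
vR s 0.036 l@80 -0.0267 l@68 -0.0242
```

View pics/vvz.png

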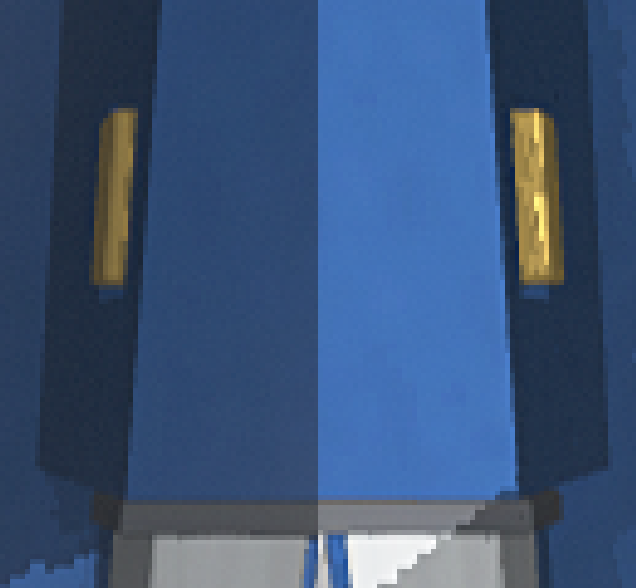

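Both buttons stick out through the holes: outer faces at about +24 and -27 mm, against 48 mm nominal over both. Their middle sits at s ≈ 50 mm, the target, and the collar is against the mouth. The arm is clear, so I'm handing in.

Run:
```python
from h import *
robot.pause(.3);info('');robot.sign_off()
```

```text
t 27.52 s -0.06 l -0.0899 z 0.2201 F [-0.4  0.5 -0.4] M [-0.08 -0.1   0.01] op 0.0902
the job is handed in; nothing more can be done
```

The strut is in the stand with both buttons out through the sleeve's side holes, and I handed the job in at 27.5 s. No verdict was reported.

I gripped the strut between collar and buttons, laid it on the rail and slid the nose in. I then squeezed the rear halves of the buttons flush (opening 28 mm) and pushed their fronts into the sleeve. Last, I regripped behind the collar, pushed home until the force stop tripped, and let go.

**Last checks, from the wrist camera on both sides:**
- **Position:** the middle of the buttons is about 50 mm inside the mouth, as required, and the collar is against the mouth.
- **Buttons:** both are out. I measured about 51 mm over them against 48 mm nominal. The 3 mm excess is probably camera error.
- **Sideways:** the bar sits about 1.5 mm to the right in the sleeve, within its play.
- **Robot:** the gripper is open and clear of everything, with tool forces near zero.
- **Gears, race and fork:** I planned no motion near them and saw no contact forces there, but I took no final picture to measure their positions.

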